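# Turn the ledge feeder's tray so the fresh seed cake faces the birds

## Robot

A 6-joint arm with a two-finger parallel gripper is mounted at the origin on the work surface. World frame = base frame: x ahead of the robot, y to its left, z up, the work surface at z = 0. Lengths are in mm, angles in rad, forces in N, time in s.
With the tool pointing down it reaches from about 350 to 775 mm from the base axis. Payload 7.3 kg.
Tool frame: the origin (TCP) lies at the very end of the fingers, on their centre line; the grasp point (between the pads) lies 19 mm behind it; x points along the fingers, y is the direction in which the jaws open and shut, and the axes are right-handed (so a half turn about x gives the same grasp; the last joint's range is limited). The gripper opens to 92 mm and grips with 3 to 60 N. Pads are 19 mm wide; open, the fingers measure 130 mm over their backs; the gripper's body (75 mm by 190 mm) begins 47 mm behind the grasp point.
Start: joints at [-1.329, 0.342, 1.524, -0, 1.275, -0.146], TCP at [198.554, -486.026, 226.741] pointing down, gripper open.
Joint ranges: [-2.53, 2.53], [-0.77, 2.02], [0.04, 2.7], [-1, 4.14], [0.28, 2.66], [-3.11, 3.11]. Speed limits (rad/s): [2.57, 2.57, 3.14, 3.14, 3.14, 3.14].

## Interface

Orientations are given as [roll, pitch, yaw] about the fixed x, y, z axes, in that order (R = Rz(yaw) Ry(pitch) Rx(roll)).
In Python, from plant import sensors, capture, bot gives the robot as it stands.
- The arm moves only by the shell command python3 -m crank 'ROWS' [OPENING]. ROWS is JSON, a list of rows, each an object of numbers: "dx", "dy", "dz": the shift along the tool's x, y, z in cm; "spin": the turn about the tool's x in rad. A call has 1 to 20 rows; each row is the pose to reach, as a shift and turn from the pose commanded when the call began, along the tool's axes at that moment; what a row does not reach only later rows make up. A row lasts 1/12 s, in which the tool goes at most 41.7 mm and 7.16 degrees, less where a joint would pass 70% of its speed; a pose out of reach is approached as far as the arm can. A call with a gripper value outside its range is refused whole. OPENING is the opening in per cent of the stroke, from 0 (shut) to 100 (fully open), set as the call begins (- or left out, the last holds). The fingers move at their own pace and stop on an object; the grip force is fixed at half the most. Time passes only in rows, so rows that repeat a pose let the fingers close. It gives the time, the measured TCP pose, the force and the opening at its end, in the units of the state.
- sensors.get_obs(): the state, without advancing time (a new reading comes with each control period).
- capture(name): name is "scene" or "top" or "wrist"; returns a dict with "frame" (480x640x3 uint8, blue, green, red), "vfov" (degrees; the focal length in pixels is half the picture's height over the tangent of half this angle, whatever the lens; pixels are square), "cx", "cy" (the principal point, pixels), "k1" (the pictures are not rectified: a ray, as slopes to the right and down, at radius r is drawn at 1 + k1 r^2 times it, then the intrinsics apply), "view" (4x4, takes a point from world to camera coordinates); the wrist camera has in their place "mount" (4x4, takes a point from camera to tool coordinates, whose origin is the TCP and whose axes are the tool frame's). Camera axes: x right, y down, z forward; pixel columns grow to the right and rows downward; lengths in mm; the calibration is good to about 2 mm. A picture is of the moment at which its call begins: read the wrist's pose just before it. There is no depth.
- bot.close_job(): hands the job in, once; it reports no verdict.
The state is a dict: "time": time; "joint_positions": joint angles; "dq": joint speeds; "tau": joint torques, N m; "tool_pos": TCP position; "tcp_rot": TCP orientation; "contact_force": force on the tool from outside, world axes, zero at the start; "moment": the same for the moment, N m; "grip_width": finger opening in mm.
Only numpy, scipy, OpenCV 4.12 (cv2) and the standard library are available. Lean on these libraries where they do the work, as an engineer would, in place of code of your own. Each camera call takes 0.05 s, during which the arm holds its last target.

## Task

The end of the feeder tray that sticks out has been eaten bare. Slide the tray right out of the little roofed house, turn it end for end, and slide it back in fully home, so that the end with the fresh seed cake is outside and the bare end is under the roof. Keep the tray right way up all the time, and leave the other things on the shelf as they are.

Things in the scene. Friction and masses are not known exactly. Their poses are not given: they have to be found in the camera images.
- feeder: Fixed wooden ledge feeder screwed to the shelf. Origin: centre of its underside, at shelf height; z up; its mouth faces its own -x. Base board 8 mm thick, 100 mm wide, x -87 to +93 mm. A low house covers the rear half (x 0 to +91 mm); the front half is an open porch on which the tray's outer half rests. It does not move.
- feeder_mouth (a point): Centre of the house's open mouth at floor level (feeder x = 0, 8 mm above the shelf), axes as the feeder's. Opening 67 mm wide between side walls 9 mm thick (44 mm high or more inside). Dark green flat roof sloping to the back, 100 mm wide, feeder x -4 to +102 mm: underside 60 mm above the shelf at the mouth, 54 mm at the back, top at most 69 mm.
- feeder_back (a point): Middle of the inner face of the house's back wall (feeder x = +82 mm, 26 mm above the shelf), axes as the feeder's. The tray is fully home when its inner end touches this wall: its centre is then 2 mm inside the mouth and 78 mm of it stick out.
- tray: Loose pale wooden tray, 160 mm long (its x), 60 wide (y), 36 high, 0.18 to 0.31 kg; open top, walls and floor 5 mm, two bays parted by a cross wall. Origin: centre of its underside, z up. Dark brown seed cake fixed in the +x bay, bare -x bay. Starts on the base board, x within 2 degrees of the feeder's, cake under the roof, centre 0 to 12 mm outside the mouth; 3.5 mm side play, slides freely.
- tray_fresh_end (a point): Middle of the outer face of the tray's end wall at the cake end (tray x = +80 mm, 18 mm over the tray's underside).
- tray_bare_end (a point): Middle of the outer face of the tray's end wall at the bare end (tray x = -80 mm, 18 mm over the tray's underside).
- jar: Bystander: clear glass jar with a metal screw lid, 84 mm across, 135 mm high, loose. Origin: centre of its underside.
- bowls: Bystander: three nested red plastic bowls, 132 mm across the rim, 76 mm high in all, loose, moving as one. Origin: centre of the underside.
- brush: Bystander: hard silicone brush about 210 mm long lying on the shelf, handle to its -x. Origin: under its middle.
- turntable: Bystander: fixed wooden turntable, 224 mm across, top 28 mm above the shelf. Origin: centre of its underside. It carries the two dishes.
- dish_a: Bystander: squat white ceramic feeder dish on the turntable, 90 mm across, 42 mm high, loose. Origin: centre of its underside.
- dish_b: Bystander: squat blue ceramic feeder dish on the turntable, 90 mm across, 42 mm high, loose. Origin: centre of its underside.

How it is judged:
By the outcome, as a careful person would: the job done as asked, in the order asked, and still so for the second after the job is handed in, with the robot touching nothing.
It also fails if it takes over 61 s, if anything falls off the work surface, if the arm or the gripper's body presses on something with over 40 N, if the wrist force passes 120 N, or if a joint passes its speed limit or range.

## Working session

There is one attempt and no reset: what is moved stays moved. The work goes in short steps, Python scripts to look and compute and a shell command to move; the robot and the scene stay as the last step left them, time stands still between calls to the robot, and variables do not carry over. Pictures are saved under pics/ and viewed, and the job is handed in when it is done.

```bash
ls; mkdir -p pics; python3 - <<'E'
from plant import sensors,capture
import cv2
o=sensors.get_obs();print(o)
for n in("scene","top","wrist"):
    c=capture(n);cv2.imwrite(f"pics/{n}0.png",c["frame"])
    print(n,{k:v for k,v in c.items() if k!="frame"})
E
```

```text
pics
{'time': 0.0, 'joint_positions': array([-1.32898910e+00,  3.42733003e-01,  1.52500461e+00,  2.74398533e-06,
        1.27537271e+00, -1.46001048e-01]), 'dq': array([-0.00037203,  0.00078445, -0.00051667,  0.00081804,  0.00022948,
        0.00019629]), 'tau': array([ 2.30801488e-03, -4.31235623e+01, -2.44217205e+01,  7.20438897e-02,
        5.57907403e-02, -1.17971181e-04]), 'tool_pos': array([ 198.45983893, -485.61893109,  226.04394627]), 'tcp_rot': array([-1.71852628,  1.56927866,  1.81087385]), 'contact_force': array([ 0.02286179, -0.54733574,  0.13469859]), 'moment': array([-0.07272532, -0.00835529,  0.00140118]), 'grip_width': 91.86012538714031}
scene {'vfov': 48.78216416014274, 'cx': 312.97440161394803, 'cy': 238.18501671785762, 'k1': -0.016699169935337897, 'view': array([[-6.92108670e-01,  7.21693376e-01,  1.20108298e-02,
         4.54582711e+02],
       [ 6.18490072e-01,  6.01550114e-01, -5.05576395e-01,
        -3.83381918e+02],
       [-3.72096252e-01, -3.42485227e-01, -8.62698237e-01,
         1.72868912e+03],
       [ 0.00000000e+00,  0.00000000e+00,  0.00000000e+00,
 
[... 248 characters left out ...]
39e-01, -2.43287858e-02, -1.39923131e-01,
         6.66714428e+02],
       [ 1.39835422e-01,  5.27822628e-03, -9.90160692e-01,
         1.61057599e+03],
       [ 0.00000000e+00,  0.00000000e+00,  0.00000000e+00,
         1.00000000e+00]])}
wrist {'vfov': 66.2976610295735, 'cx': 315.8535863919724, 'cy': 236.7045122499376, 'k1': -0.0664370765543164, 'mount': array([[-3.83733782e-04, -2.80890194e-01,  9.59739836e-01,
        -1.59323628e+02],
       [ 9.99999601e-01, -8.82466619e-04,  1.41556498e-04,
        -8.62703497e-01],
       [ 8.07176536e-04,  9.59739507e-01,  2.80890420e-01,
        -7.67796569e+01],
       [ 0.00000000e+00,  0.00000000e+00,  0.00000000e+00,
         1.00000000e+00]])}
```

View pics/top0.png

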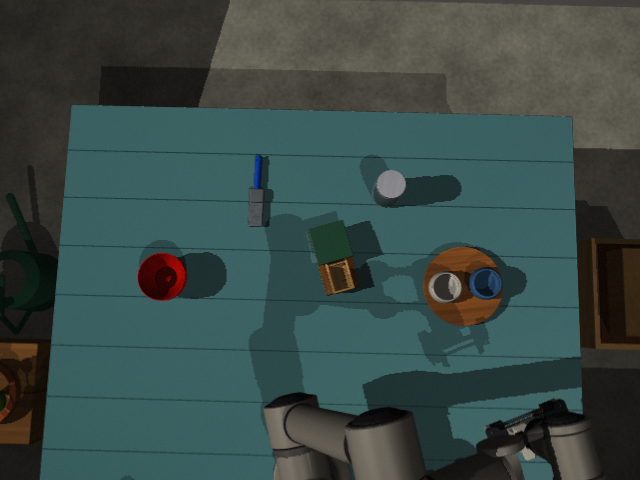

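View pics/scene0.png

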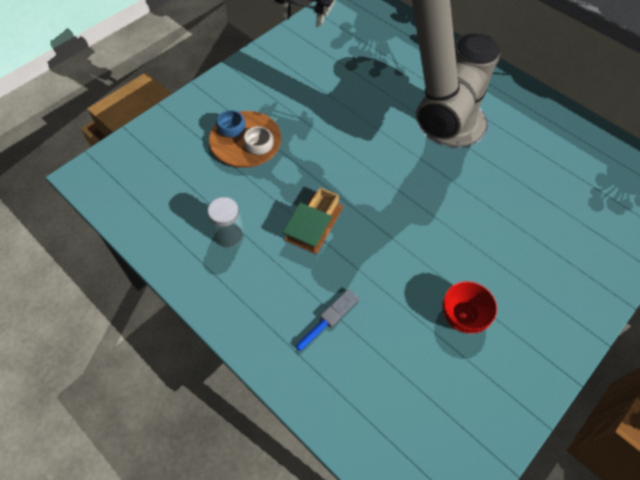

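View pics/wrist0.png

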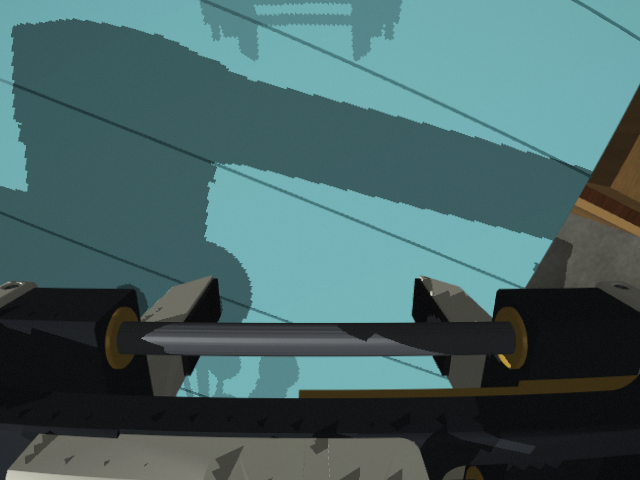

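```bash
cat > h.py <<'E'
import numpy as np, cv2
from scipy.spatial.transform import Rotation as R
from plant import sensors,capture
def T_tool(o):
    T=np.eye(4);T[:3,:3]=R.from_euler('xyz',o['tcp_rot']).as_matrix();T[:3,3]=o['tool_pos'];return T
def shot(n,fn=None):
    o=sensors.get_obs();c=capture(n)
    if fn: cv2.imwrite('pics/'+fn,c['frame'])
    c['c2w']=np.linalg.inv(c['view']) if 'view' in c else T_tool(o)@c['mount']
    c['o']=o
    return c
def K(c):
    f=c['frame'].shape[0]/2/np.tan(np.radians(c['vfov'])/2)
    return np.array([[f,0,c['cx']],[0,f,c['cy']],[0,0,1]])
def cast(c,px,z):
    px=np.array(px,float).reshape(-1,1,2)
    n=cv2.undistortPoints(px,K(c),np.array([c['k1'],0,0,0.])).reshape(-1,2)
    d=np.c_[n,np.ones(len(n))]@c['c2w'][:3,:3].T;p=c['c2w'][:3,3]
    z=np.broadcast_to(z,len(n))
    return p+d*((z-p[2])/d[:,2])[:,None]
def proj(c,P):
    w=np.linalg.inv(c['c2w'])
    return cv2.projectPoints(np.array(P,float).reshape(-1,3),cv2.Rodrigues(w[:3,:3])[0],w[:3,3],K(c),np.array([c['k1'],0,0,0.]))[0].reshape(-1,2)
E
python3 - <<'E'
from h import *
c=shot('top')
f=c['frame'];hsv=cv2.cvtColor(f,cv2.COLOR_BGR2HSV)
r=hsv[200:310,290:380];
m=(cv2.inRange(hsv,(50,60,20),(80,255,110)))
m[:200]=0;m[310:]=0;m[:,:290]=0;m[:,380:]=0
cs=cv2.findContours(m,0,2)[0];k=max(cs,key=cv2.contourArea)
print(cv2.contourArea(k));b=cv2.boxPoints(cv2.minAreaRect(k));print(b.round(1)); print(cast(c,b,65).round(1))
m2=cv2.inRange(hsv,(5,60,40),(30,255,255));m2[:200]=0;m2[310:]=0;m2[:,:290]=0;m2[:,380:]=0
k=max(cv2.findContours(m2,0,2)[0],key=cv2.contourArea);b=cv2.boxPoints(cv2.minAreaRect(k));print(b.round(1));print(cast(c,b,44).round(1))
for n,p,z in(('jar',(391,184),135),('bowl',(162,276),76),('tt',(463,286),28),('brush',(257,205),0)):print(n,cast(c,p,z).round(0))
cv2.imwrite('pics/crop0.png',cv2.resize(f[190:320,270:400],None,fx=4.5,fy=4.5,interpolation=2))
E
```

```text
1266.5
[[307.4 229.3]
 [342.6 219.2]
 [352.9 255.2]
 [317.6 265.2]]
[[678.2  28.3  65. ]
 [709.  -69.4  65. ]
 [608.9 -99.7  65. ]
 [578.5  -2.8  65. ]]
[[317.5 265.1]
 [351.9 256.2]
 [359.9 286.8]
 [325.4 295.7]]
[[ 580.7   -2.3   44. ]
 [ 608.2  -98.3   44. ]
 [ 523.  -121.8   44. ]
 [ 495.9  -26.5   44. ]]
jar [[ 797. -195.  135.]]
bowl [[537. 423.  76.]]
tt [[ 533. -413.   28.]]
brush [[756. 179.   0.]]
```

View pics/crop0.png

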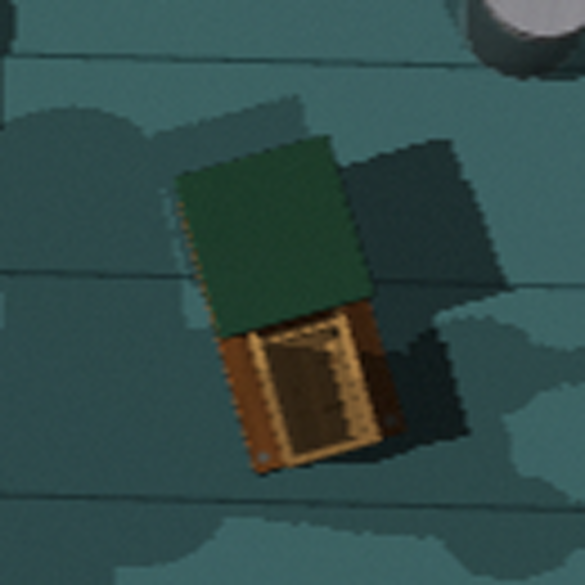

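```bash
python3 - <<'E'
from h import *
o=sensors.get_obs();T=T_tool(o);print(T.round(3));
zt=T[:3,2];yt=T[:3,1]
az=np.degrees(np.arctan2(zt[1],zt[0]));print('az z',az,'q1deg',np.degrees(o['joint_positions'][[0,5]]))
E
```

```text
[[-0.00000e+00  3.78000e-01 -9.26000e-01  1.98477e+02]
 [ 1.00000e-03 -9.26000e-01 -3.78000e-01 -4.85807e+02]
 [-1.00000e+00 -1.00000e-03 -0.00000e+00  2.26314e+02]
 [ 0.00000e+00  0.00000e+00  0.00000e+00  1.00000e+00]]
az z -157.78310305218704 q1deg [-76.14823407  -8.36499952]
```

```bash
python3 -m crank '[{"dx":0.2,"dy":-1.3,"dz":-2.4,"spin":0.01},{"dx":0.6,"dy":-3.2,"dz":-5.9,"spin":0.02},{"dx":0.9,"dy":-5.1,"dz":-9.4,"spin":0.03},{"dx":1.2,"dy":-7.0,"dz":-12.9,"spin":0.04},{"dx":1.5,"dy":-8.9,"dz":-16.4,"spin":0.05},{"dx":1.8,"dy":-10.8,"dz":-19.9,"spin":0.06},{"dx":2.1,"dy":-12.7,"dz":-23.4,"spin":0.07},{"dx":2.3,"dy":-14.6,"dz":-26.9,"spin":0.08},{"dx":2.5,"dy":-16.5,"dz":-30.4,"spin":0.09},{"dx":2.6,"dy":-18.4,"dz":-33.9,"spin":0.09},{"dx":2.6,"dy":-20.3,"dz":-37.4,"spin":0.09},{"dx":2.6,"dy":-22.2,"dz":-40.9,"spin":0.09},{"dx":2.6,"dy":-24.1,"dz":-44.4,"spin":0.09},{"dx":2.6,"dy":-25.3,"dz":-46.5,"spin":0.09},{"dx":2.6,"dy":-25.8,"dz":-47.4,"spin":0.09},{"dx":2.6,"dy":-25.8,"dz":-47.4,"spin":0.09},{"dx":2.6,"dy":-25.8,"dz":-47.4,"spin":0.09}]' 100; python3 - <<'E'
from h import *
c=shot('wrist','w1.png');print(T_tool(c['o']).round(3))
P=[]
u=np.array([np.cos(np.radians(17.1)),np.sin(np.radians(17.1)),0]);v=np.array([-u[1],u[0],0])
M=np.array([597.5,-50,0])
im=c['frame'].copy()
for x,y,z in((-4,50,69),(-4,-50,69),(102,50,63),(102,-50,63),(-87,50,8),(-87,-50,8),(-84,30,44),(-84,-30,44)):
    q=proj(c,M+x*u+y*v+[0,0,z])[0];print((x,y,z),q.round(0));cv2.circle(im,(int(q[0]),int(q[1])),4,(0,0,255),1)
cv2.imwrite('pics/w1b.png',im)
E
```

```text
time: 1.62
tool_pos: [539.3, -68.3, 200.3]
tcp_rot: [0.051, 1.57, -2.792]
contact_force: [0.3, -0.3, -0.2]
grip_width: 91.6
[[-1.00000e-03  2.94000e-01 -9.56000e-01  5.39276e+02]
 [-0.00000e+00 -9.56000e-01 -2.94000e-01 -6.82660e+01]
 [-1.00000e+00  0.00000e+00  1.00000e-03  2.00348e+02]
 [ 0.00000e+00  0.00000e+00  0.00000e+00  1.00000e+00]]
(-4, 50, 69) [252. 156.]
(-4, -50, 69) [381. 156.]
(102, 50, 63) [248.   9.]
(102, -50, 63) [385.   9.]
(-87, 50, 8) [266. 236.]
(-87, -50, 8) [366. 236.]
(-84, 30, 44) [283. 244.]
(-84, -30, 44) [350. 244.]
```

View pics/w1b.png

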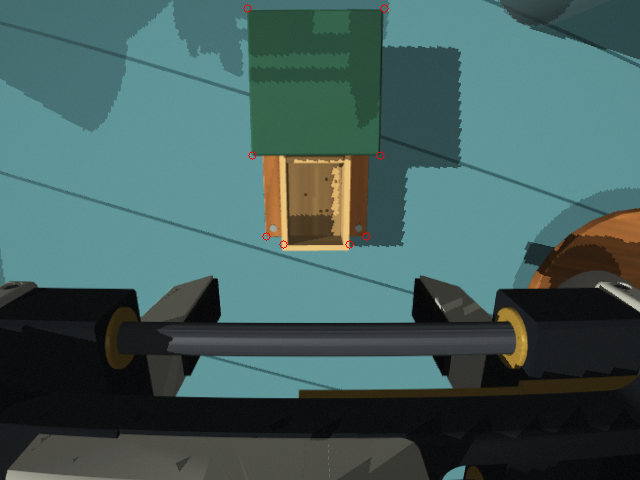

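```bash
python3 - <<'E'
from h import *
c=shot('wrist');f=c['frame']
cv2.imwrite('pics/w1c.png',cv2.resize(f[140:260,235:400],None,fx=4.8,fy=4.8,interpolation=cv2.INTER_CUBIC))
hsv=cv2.cvtColor(f,cv2.COLOR_BGR2HSV)
for r in (20,60,100,140): # roof left/right edges
    x=np.where((hsv[r,200:420,0]>50)&(hsv[r,200:420,0]<80)&(hsv[r,200:420,2]<95))[0]+200;print('roof row',r,x.min(),x.max())
for r in (165,180,200,220):
    h=hsv[r,240:400];x=np.where((h[:,0]<30)&(h[:,1]>80))[0]+240;print('base row',r,x.min(),x.max())
E
```

```text
roof row 20 248 380
roof row 60 350 380
roof row 100 355 379
roof row 140 377 378
base row 165 262 367
base row 180 263 366
base row 200 264 366
base row 220 265 365
```

View pics/w1c.png

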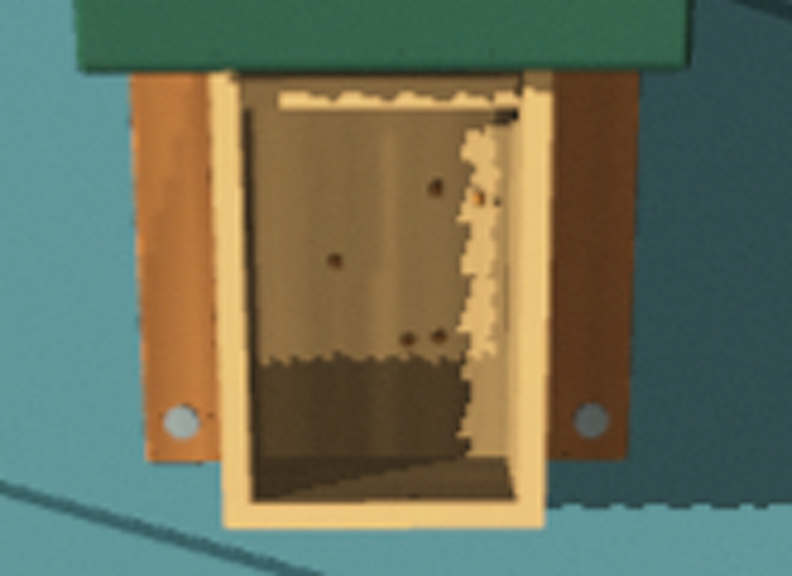

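```bash
python3 - <<'E'
from h import *
c=shot('wrist')
g=lambda L:[(235+x/4.8-.4,140+y/4.8-.4) for x,y in L]
B=cast(c,g([(132,75),(147,460),(638,75),(627,458)]),8);Rf=cast(c,g([(80,70),(688,66)]),65);T=cast(c,g([(223,527),(545,526),(209,75),(553,75)]),44)
Rb=cast(c,[(248,10),(383,10)],62)
for n,a in(('base',B),('roof',Rf),('roofback',Rb),('tray',T)):print(n,a.round(1).tolist())
az=lambda a,b:np.degrees(np.arctan2(*(a-b)[[1,0]]))
print('az base',az(B[0],B[1]),az(B[2],B[3]),'by y',az(B[1],B[3])-90,'roof',az(Rf[0],Rf[1])-90,'tray',az(T[2],T[0]),az(T[3],T[1]),az(T[0],T[1])-90)
print('w',np.linalg.norm(B[1]-B[3]),np.linalg.norm(B[0]-B[2]),np.linalg.norm(Rf[0]-Rf[1]),np.linalg.norm(T[0]-T[1]))
print('base front mid',(B[1]+B[3])/2,'roof front mid',Rf.mean(0),'tray end',(T[0]+T[1])/2, 'base mids',(B[0]+B[2])/2)
E
```

```text
base [[575.1, -4.4, 8.0], [499.9, -27.4, 8.0], [604.0, -99.3, 8.0], [529.4, -122.7, 8.0]]
roof [[579.4, -2.7, 65.0], [609.1, -98.1, 65.0]]
roofback [[679.8, 26.6, 62.0], [708.7, -68.1, 62.0]]
tray [[502.9, -46.3, 44.0], [520.7, -104.4, 44.0], [582.8, -21.7, 44.0], [600.4, -79.5, 44.0]]
az base 16.97587005250461 17.410664894179757 by y 17.178013592621582 roof 17.300726420391186 tray 17.161541503470946 17.329051331775883 17.116710584787043
w 99.80270287798328 99.2089524144468 99.86003436689364 60.74706241288982
base front mid [514.67546743 -75.04197653   8.        ] roof front mid [594.28077706 -50.38592792  65.        ] tray end [511.80056779 -75.3728972   44.        ] base mids [589.55191857 -51.87433383   8.        ]
```

```bash
python3 -m crank '[{"dx":2,"dy":-0.04,"dz":-0.8},{"dx":5,"dy":-0.08,"dz":-1.67},{"dx":8.5,"dy":-0.08,"dz":-1.67},{"dx":12,"dy":-0.08,"dz":-1.67},{"dx":15,"dy":-0.08,"dz":-1.67},{"dx":17,"dy":-0.08,"dz":-1.67},{"dx":18.2,"dy":-0.08,"dz":-1.67},{"dx":18.6,"dy":-0.08,"dz":-1.67},{"dx":18.6,"dy":-0.08,"dz":-1.67}]' 100 && python3 -m crank '[{"dx":0},{"dx":0},{"dx":0},{"dx":0},{"dx":0},{"dx":0},{"dx":0},{"dx":0}]' 0; python3 - <<'E'
from h import *
c=shot('wrist','w2.png');print(T_tool(c['o']).round(3),c['o']['contact_force'],c['o']['moment'])
E
```

```text
[[-0.00000e+00  2.92000e-01 -9.57000e-01  5.38997e+02]
 [-0.00000e+00 -9.57000e-01 -2.92000e-01 -6.93080e+01]
 [-1.00000e+00  0.00000e+00  1.00000e-03  2.00743e+02]
 [ 0.00000e+00  0.00000e+00  0.00000e+00  1.00000e+00]] [-0.15345829  0.55999628 -0.20238941] [ 0.03592694  0.01551396 -0.00873913]invalid input at $[0]: expected keys dx, dy, dz, spin
```

View pics/w2.png

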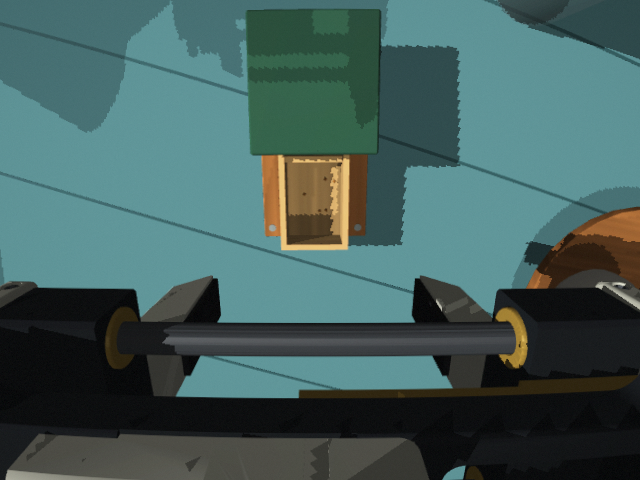

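```bash
python3 -m crank '[{"dx":2,"dy":0,"dz":-0.8,"spin":0},{"dx":5,"dy":0,"dz":-1.6,"spin":0},{"dx":8.5,"dy":0,"dz":-1.6,"spin":0},{"dx":12,"dy":0,"dz":-1.6,"spin":0},{"dx":15,"dy":0,"dz":-1.6,"spin":0},{"dx":17,"dy":0,"dz":-1.6,"spin":0},{"dx":18.2,"dy":0,"dz":-1.6,"spin":0},{"dx":18.6,"dy":0,"dz":-1.6,"spin":0},{"dx":18.6,"dy":0,"dz":-1.6,"spin":0}]' 100; python3 - <<'E'
from h import *
c=shot('wrist','w3.png');print(T_tool(c['o']).round(3),c['o']['contact_force'],c['o']['moment'])
E
```

```text
time: 2.57
tool_pos: [554.3, -64.0, 14.0]
tcp_rot: [-0.465, 1.569, 2.973]
contact_force: [0.1, -0.2, 0.9]
grip_width: 91.5
[[-2.0000e-03  2.9200e-01 -9.5600e-01  5.5431e+02]
 [ 0.0000e+00 -9.5600e-01 -2.9200e-01 -6.4009e+01]
 [-1.0000e+00 -1.0000e-03  2.0000e-03  1.4001e+01]
 [ 0.0000e+00  0.0000e+00  0.0000e+00  1.0000e+00]] [ 0.06174813 -0.16494683  0.85631309] [0.00913853 0.04415713 0.0398827 ]
```

View pics/w3.png

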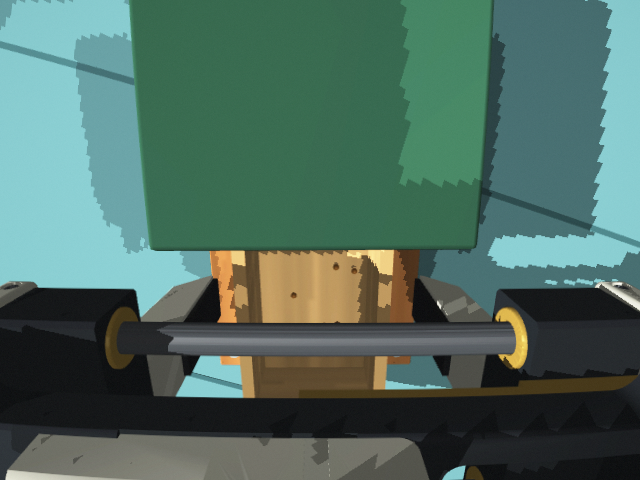

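```bash
python3 -m crank '[{"dx":0,"dy":0,"dz":0,"spin":0},{"dx":0,"dy":0,"dz":0,"spin":0},{"dx":0,"dy":0,"dz":0,"spin":0},{"dx":0,"dy":0,"dz":0,"spin":0},{"dx":0,"dy":0,"dz":0,"spin":0},{"dx":0,"dy":0,"dz":0,"spin":0},{"dx":0,"dy":0,"dz":0,"spin":0},{"dx":0,"dy":0,"dz":0,"spin":0},{"dx":0,"dy":0,"dz":0,"spin":0},{"dx":0,"dy":0,"dz":0,"spin":0}]' 0
```

```text
time: 3.45
tool_pos: [555.2, -63.2, 15.1]
tcp_rot: [2.527, 1.57, -0.316]
contact_force: [-1.2, 0.3, 4.6]
grip_width: 59.8
```

```bash
python3 -m crank '[{"dx":0,"dy":0,"dz":0.3,"spin":0},{"dx":0,"dy":0,"dz":0.9,"spin":0},{"dx":0,"dy":0,"dz":1.6,"spin":0},{"dx":0,"dy":0,"dz":2.4,"spin":0},{"dx":0,"dy":0,"dz":3.2,"spin":0},{"dx":0,"dy":0,"dz":4.0,"spin":0},{"dx":0,"dy":0,"dz":4.7,"spin":0},{"dx":0,"dy":0,"dz":5.3,"spin":0},{"dx":0,"dy":0,"dz":5.7,"spin":0},{"dx":0,"dy":0,"dz":5.8,"spin":0},{"dx":0,"dy":0,"dz":5.8,"spin":0}]'; python3 - <<'E'
from h import *
c=shot('wrist','w4.png');print(T_tool(c['o']).round(3),c['o']['contact_force'],c['o']['moment'])
E
```

```text
time: 4.37
tool_pos: [499.0, -80.7, 15.0]
tcp_rot: [1.441, 1.57, -1.403]
contact_force: [1.0, -0.9, 6.8]
grip_width: 60.0
[[ 0.00000e+00  2.93000e-01 -9.56000e-01  4.98954e+02]
 [-0.00000e+00 -9.56000e-01 -2.93000e-01 -8.06750e+01]
 [-1.00000e+00  0.00000e+00  0.00000e+00  1.50480e+01]
 [ 0.00000e+00  0.00000e+00  0.00000e+00  1.00000e+00]] [ 0.99600034 -0.88391983  6.80832044] [-0.00440061 -0.2192448  -0.04582141]
```

View pics/w4.png

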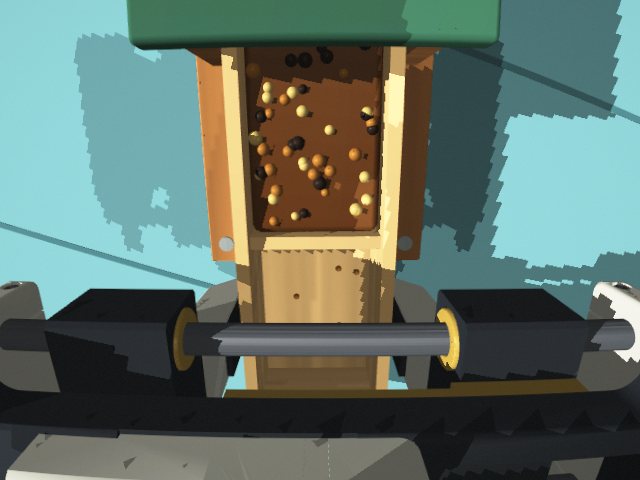

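```bash
python3 -m crank '[{"dx":0,"dy":0,"dz":0,"spin":0},{"dx":0,"dy":0,"dz":0,"spin":0},{"dx":0,"dy":0,"dz":0,"spin":0},{"dx":0,"dy":0,"dz":0,"spin":0},{"dx":0,"dy":0,"dz":0,"spin":0},{"dx":0,"dy":0,"dz":-0.5,"spin":0},{"dx":0,"dy":0,"dz":-1.5,"spin":0},{"dx":0,"dy":0,"dz":-3.0,"spin":0},{"dx":0,"dy":0,"dz":-4.5,"spin":0},{"dx":0,"dy":0,"dz":-5.5,"spin":0},{"dx":0,"dy":0,"dz":-6.0,"spin":0},{"dx":0,"dy":0,"dz":-6.0,"spin":0}]' 100;  python3 - <<'E'
from h import *
c=shot('wrist','w5.png');print(T_tool(c['o']).round(3),c['o']['contact_force'],c['o']['moment'])
E
```

```text
time: 5.42
tool_pos: [557.9, -62.3, 14.6]
tcp_rot: [2.54, 1.57, -0.303]
contact_force: [-0.6, -0.7, 0.5]
grip_width: 91.8
[[ 1.00000e-03  2.94000e-01 -9.56000e-01  5.57911e+02]
 [-0.00000e+00 -9.56000e-01 -2.94000e-01 -6.23000e+01]
 [-1.00000e+00  0.00000e+00 -1.00000e-03  1.45500e+01]
 [ 0.00000e+00  0.00000e+00  0.00000e+00  1.00000e+00]] [-0.58394287 -0.65536672  0.46920704] [-0.00969717  0.11861535 -0.0226121 ]
```

View pics/w5.png

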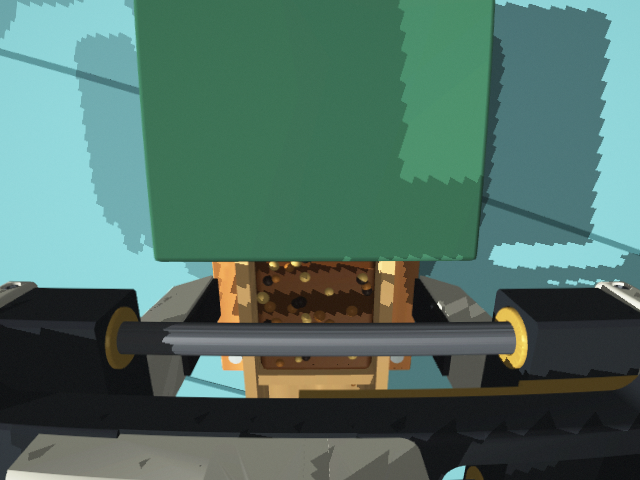

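```bash
python3 -m crank '[{"dx":0,"dy":0,"dz":0,"spin":0},{"dx":0,"dy":0,"dz":0,"spin":0},{"dx":0,"dy":0,"dz":0,"spin":0},{"dx":0,"dy":0,"dz":0,"spin":0},{"dx":0,"dy":0,"dz":0,"spin":0},{"dx":0,"dy":0,"dz":0,"spin":0},{"dx":0,"dy":0,"dz":0,"spin":0},{"dx":0,"dy":0,"dz":0,"spin":0},{"dx":0,"dy":0,"dz":0,"spin":0},{"dx":0,"dy":0,"dz":0.3,"spin":0},{"dx":0,"dy":0,"dz":0.9,"spin":0},{"dx":0,"dy":0,"dz":1.6,"spin":0},{"dx":0,"dy":0,"dz":2.3,"spin":0},{"dx":0,"dy":0,"dz":2.9,"spin":0},{"dx":0,"dy":0,"dz":3.3,"spin":0},{"dx":0,"dy":0,"dz":3.4,"spin":0},{"dx":0,"dy":0,"dz":3.4,"spin":0}]' 0;  python3 - <<'E'
from h import *
c=shot('wrist','w6.png');print(T_tool(c['o']).round(3),c['o']['contact_force'],c['o']['moment'])
E
```

```text
time: 6.88
tool_pos: [523.6, -72.9, 14.8]
tcp_rot: [-0.216, 1.569, -3.06]
contact_force: [-2.9, -1.9, 2.8]
grip_width: 59.6
[[-1.00000e-03  2.93000e-01 -9.56000e-01  5.23628e+02]
 [-0.00000e+00 -9.56000e-01 -2.93000e-01 -7.28980e+01]
 [-1.00000e+00 -0.00000e+00  1.00000e-03  1.47640e+01]
 [ 0.00000e+00  0.00000e+00  0.00000e+00  1.00000e+00]] [-2.92534683 -1.87176039  2.75581431] [-0.32927511  0.34934336 -0.06211592]
```

View pics/w6.png

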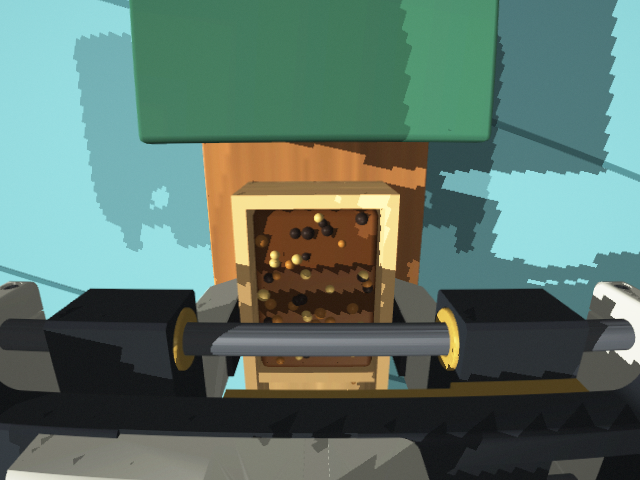

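```bash
python3 - <<'E'
from h import *
c=shot('wrist')
A=cast(c,[(233,195),(400,194.5)],44);u=np.array([.9553,.2957,0]);v=np.array([-.2957,.9553,0]);M=np.array([598,-49.3,0])
print(A.round(1),[( (a-M)@u,(a-M)@v) for a in A], 'tcp',(c['o']['tool_pos']-M)@u,(c['o']['tool_pos']-M)@v)
d=A[0]-A[1];print('az',np.degrees(np.arctan2(d[1],d[0]))-90,np.linalg.norm(d))
E
python3 -m crank '[{"dx":-0.3,"dy":0,"dz":0.2,"spin":0},{"dx":-1.0,"dy":0,"dz":0.6,"spin":0},{"dx":-2.0,"dy":0,"dz":1.2,"spin":0},{"dx":-3.3,"dy":0,"dz":1.9,"spin":0},{"dx":-4.6,"dy":0,"dz":2.6,"spin":0},{"dx":-5.9,"dy":0,"dz":3.3,"spin":0},{"dx":-7.0,"dy":0,"dz":3.8,"spin":0},{"dx":-7.7,"dy":0,"dz":4.2,"spin":0},{"dx":-8.0,"dy":0,"dz":4.4,"spin":0},{"dx":-8.0,"dy":0,"dz":4.4,"spin":0},{"dx":-8.0,"dy":0,"dz":4.4,"spin":0}]'; python3 - <<'E'
from h import *
c=shot('wrist','w7.png');s=shot('scene');cv2.imwrite('pics/s7.png',cv2.resize(s['frame'][130:290,220:430],None,fx=3.5,fy=3.5,interpolation=2))
print(c['o']['contact_force'],c['o']['moment'])
E
```

```text
[[566.6 -27.7  44. ]
 [584.3 -84.9  44. ]] [(np.float64(-23.57596960019173), np.float64(29.881678173091956)), (np.float64(-23.587339150815456), np.float64(-29.94566419178862))] tcp -77.9363519179287 -0.5662177836763607
az 17.18830434772225 59.82624923311971
time: 7.9
tool_pos: [482.4, -85.5, 94.6]
tcp_rot: [-0.916, 1.571, 2.524]
contact_force: [-0.5, -0.2, -3.4]
grip_width: 59.6
[-0.50198178 -0.21240669 -3.43430402] [ 0.01605151 -0.01467732  0.01519762]
```

View pics/w7.png

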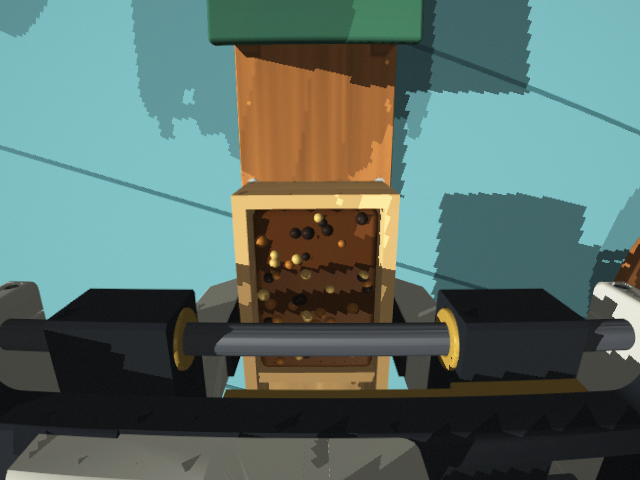

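View pics/s7.png

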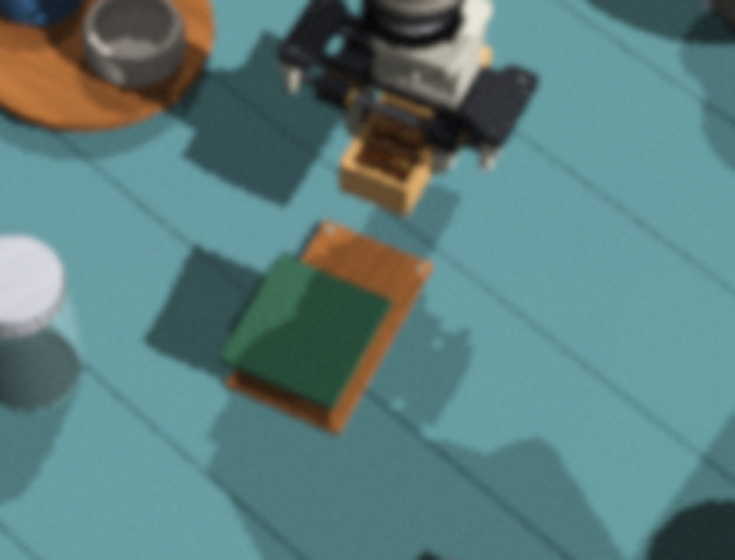

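```bash
python3 -m crank '[{"dx":0,"dy":0,"dz":0,"spin":-0.03},{"dx":0,"dy":0,"dz":0,"spin":-0.09},{"dx":0,"dy":0,"dz":0,"spin":-0.17},{"dx":0,"dy":0,"dz":0,"spin":-0.27},{"dx":0,"dy":0,"dz":0,"spin":-0.38},{"dx":0,"dy":0,"dz":0,"spin":-0.49},{"dx":0,"dy":0,"dz":0,"spin":-0.60},{"dx":0,"dy":0,"dz":0,"spin":-0.71},{"dx":0,"dy":0,"dz":0,"spin":-0.82},{"dx":0,"dy":0,"dz":0,"spin":-0.93},{"dx":0,"dy":0,"dz":0,"spin":-1.04},{"dx":0,"dy":0,"dz":0,"spin":-1.15},{"dx":0,"dy":0,"dz":0,"spin":-1.26},{"dx":0,"dy":0,"dz":0,"spin":-1.36},{"dx":0,"dy":0,"dz":0,"spin":-1.45},{"dx":0,"dy":0,"dz":0,"spin":-1.52},{"dx":0,"dy":0,"dz":0,"spin":-1.56},{"dx":0,"dy":0,"dz":0,"spin":-1.571},{"dx":0,"dy":0,"dz":0,"spin":-1.571}]'
python3 -m crank '[{"dx":0,"dy":0,"dz":0,"spin":-0.03},{"dx":0,"dy":0,"dz":0,"spin":-0.09},{"dx":0,"dy":0,"dz":0,"spin":-0.17},{"dx":0,"dy":0,"dz":0,"spin":-0.27},{"dx":0,"dy":0,"dz":0,"spin":-0.38},{"dx":0,"dy":0,"dz":0,"spin":-0.49},{"dx":0,"dy":0,"dz":0,"spin":-0.60},{"dx":0,"dy":0,"dz":0,"spin":-0.71},{"dx":0,"dy":0,"dz":0,"spin":-0.82},{"dx":0,"dy":0,"dz":0,"spin":-0.93},{"dx":0,"dy":0,"dz":0,"spin":-1.04},{"dx":0,"dy":0,"dz":0,"spin":-1.15},{"dx":0,"dy":0,"dz":0,"spin":-1.26},{"dx":0,"dy":0,"dz":0,"spin":-1.36},{"dx":0,"dy":0,"dz":0,"spin":-1.45},{"dx":0,"dy":0,"dz":0,"spin":-1.52},{"dx":0,"dy":0,"dz":0,"spin":-1.56},{"dx":0,"dy":0,"dz":0,"spin":-1.571},{"dx":0,"dy":0,"dz":0,"spin":-1.571},{"dx":0,"dy":0,"dz":0,"spin":-1.571}]'; python3 - <<'E'
from h import *
c=shot('wrist','w8.png');s=shot('scene');cv2.imwrite('pics/s8.png',cv2.resize(s['frame'][130:290,220:430],None,fx=3.5,fy=3.5,interpolation=2))
t=shot('top');cv2.imwrite('pics/t8.png',cv2.resize(t['frame'][190:340,270:420],None,fx=4,fy=4,interpolation=2))
for k in(c,s,t):
    T=T_tool(k['o']);d=T[:3,3]-[598,-49.3,0];print(T[:3,3].round(1),np.degrees(np.arctan2(T[1,2],T[0,2])).round(2),T[2,:].round(4),'feeder xy',d@[.9553,.2957,0],d@[-.2957,.9553,0])
E
```

```text
time: 9.58
tool_pos: [482.3, -85.4, 94.2]
tcp_rot: [-2.152, 1.57, 2.858]
contact_force: [-0.3, 0.4, -1.6]
grip_width: 59.7
time: 11.25
tool_pos: [482.4, -85.5, 94.6]
tcp_rot: [2.783, 1.571, 3.08]
contact_force: [-0.6, -1.5, -3.0]
grip_width: 59.9
[482.4 -85.5  94.6] 16.99 [-1.00000e+00  1.00000e-04 -3.00000e-04  9.45605e+01] feeder xy -121.1475097226057 -0.41056995284892184
[482.4 -85.6  94.6] 17.01 [-1.00000e+00  0.00000e+00 -2.00000e-04  9.45914e+01] feeder xy -121.15829995863871 -0.44538611143317053
[482.4 -85.5  94.6] 17.02 [-1.00000e+00  0.00000e+00 -2.00000e-04  9.46227e+01] feeder xy -121.14174252178167 -0.4462770138710339
```

View pics/w8.png

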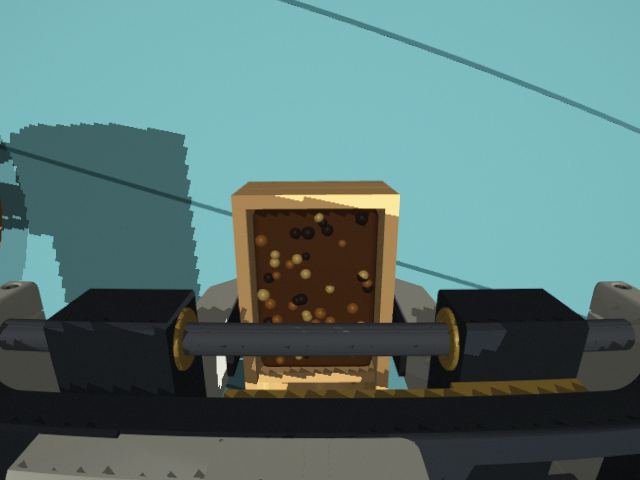

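View pics/t8.png

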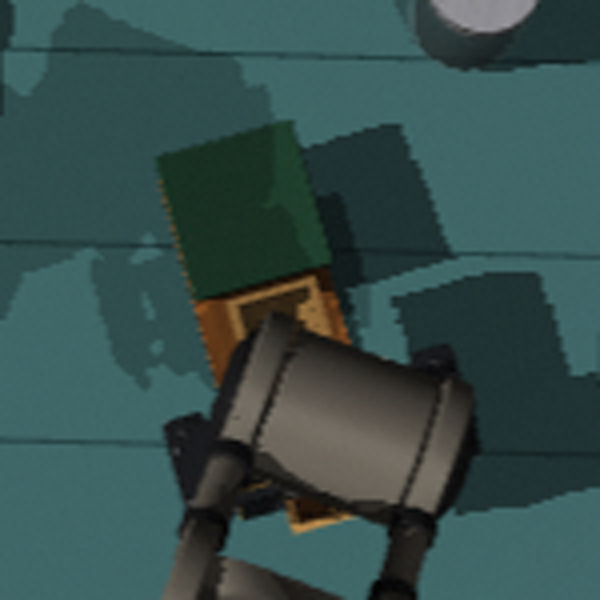

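```bash
python3 -m crank '[{"dx":0.4,"dy":0,"dz":0,"spin":-0.003},{"dx":1.2,"dy":0,"dz":0,"spin":-0.003},{"dx":2.3,"dy":0,"dz":0,"spin":-0.003},{"dx":3.6,"dy":0,"dz":0,"spin":-0.003},{"dx":4.9,"dy":0,"dz":0,"spin":-0.003},{"dx":6.1,"dy":0,"dz":0,"spin":-0.003},{"dx":7.0,"dy":0,"dz":0,"spin":-0.003},{"dx":7.6,"dy":0,"dz":0,"spin":-0.003},{"dx":7.9,"dy":0,"dz":0,"spin":-0.003},{"dx":7.9,"dy":0,"dz":0,"spin":-0.003},{"dx":7.9,"dy":0,"dz":0,"spin":-0.003}]'; python3 - <<'E'
from h import *
s=shot('scene');cv2.imwrite('pics/s9.png',cv2.resize(s['frame'][130:290,220:430],None,fx=3.5,fy=3.5,interpolation=2))
t=shot('top');cv2.imwrite('pics/t9.png',cv2.resize(t['frame'][190:340,270:420],None,fx=4,fy=4,interpolation=2))
for k in(s,t):
    T=T_tool(k['o']);d=T[:3,3]-[598,-49.3,0];print(k['o']['contact_force'].round(1),T[:3,3].round(1),np.degrees(np.arctan2(T[1,2],T[0,2])).round(2),T[2,:].round(4),'feeder xy',d@[.9553,.2957,0],d@[-.2957,.9553,0])
E
```

```text
time: 12.32
tool_pos: [482.7, -85.7, 15.9]
tcp_rot: [-0.756, 1.57, -0.455]
contact_force: [-0.7, 0.6, -2.3]
grip_width: 59.8
[-0.7  0.6 -2.3] [482.7 -85.7  15.9] 17.25 [-1.00000e+00 -4.00000e-04  5.00000e-04  1.59084e+01] feeder xy -120.87904045831829 -0.650373285474578
[ 0.3 -0.1 -3.6] [482.8 -85.7  16.1] 17.26 [-1.0000e+00 -7.0000e-04  8.0000e-04  1.6103e+01] feeder xy -120.78917317532704 -0.7035138877342125
```

View pics/s9.png

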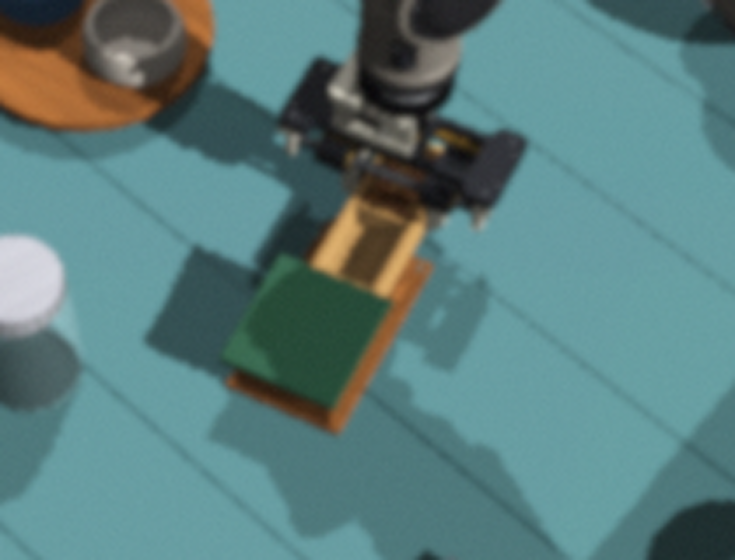

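View pics/t9.png

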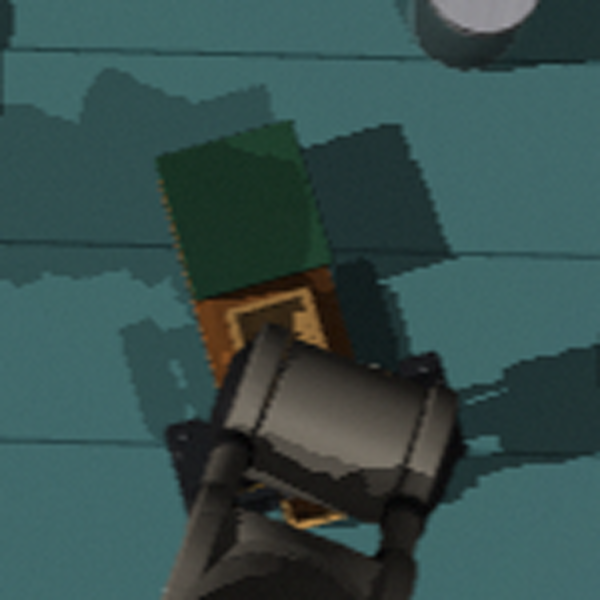

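```bash
python3 -m crank '[{"dx":0,"dy":0.03,"dz":0.3,"spin":0},{"dx":0,"dy":0.03,"dz":0.8,"spin":0},{"dx":0,"dy":0.03,"dz":1.3,"spin":0},{"dx":0,"dy":0.03,"dz":1.8,"spin":0},{"dx":0,"dy":0.03,"dz":2.3,"spin":0},{"dx":0,"dy":0.03,"dz":2.7,"spin":0},{"dx":0,"dy":0.03,"dz":3.0,"spin":0},{"dx":0,"dy":0.03,"dz":3.0,"spin":0}]'
```

```text
time: 13.08
tool_pos: [511.7, -76.2, 15.7]
tcp_rot: [-0.702, 1.57, -0.401]
contact_force: [0.0, 0.0, -3.4]
grip_width: 59.9
```

Inside the mouth with no side force; continue to just short of home.

```bash
python3 -m crank '[{"dx":0,"dy":0,"dz":0.3,"spin":0},{"dx":0,"dy":0,"dz":0.9,"spin":0},{"dx":0,"dy":0,"dz":1.6,"spin":0},{"dx":0,"dy":0,"dz":2.3,"spin":0},{"dx":0,"dy":0,"dz":3.0,"spin":0},{"dx":0,"dy":0,"dz":3.7,"spin":0},{"dx":0,"dy":0,"dz":4.4,"spin":0},{"dx":0,"dy":0,"dz":5.0,"spin":0},{"dx":0,"dy":0,"dz":5.5,"spin":0},{"dx":0,"dy":0,"dz":5.9,"spin":0},{"dx":0,"dy":0,"dz":6.2,"spin":0},{"dx":0,"dy":0,"dz":6.2,"spin":0}]'; python3 - <<'E'
from h import *
c=shot('wrist','w10.png')
for k in(c,):
    T=T_tool(k['o']);d=T[:3,3]-[598,-49.3,0];print(k['o']['contact_force'].round(1),'feeder xy',d@[.9553,.2957,0],d@[-.2957,.9553,0])
E
```

```text
time: 14.08
tool_pos: [570.7, -57.8, 15.7]
tcp_rot: [-0.646, 1.57, -0.344]
contact_force: [0.6, 0.2, -2.2]
grip_width: 59.8
[ 0.6  0.2 -2.2] feeder xy -28.58961372881321 -0.10051746614173324
```

```bash
python3 -m crank '[{"dx":0.08,"dy":0,"dz":0,"spin":0},{"dx":0.08,"dy":0,"dz":0.1,"spin":0},{"dx":0.08,"dy":0,"dz":0.2,"spin":0},{"dx":0.08,"dy":0,"dz":0.3,"spin":0},{"dx":0.08,"dy":0,"dz":0.4,"spin":0},{"dx":0.08,"dy":0,"dz":0.4,"spin":0}]';python3 -m crank '[{"dx":0,"dy":0,"dz":0.05,"spin":0},{"dx":0,"dy":0,"dz":0.1,"spin":0},{"dx":0,"dy":0,"dz":0.1,"spin":0}]'
```

```text
time: 14.63
tool_pos: [573.6, -56.9, 14.9]
tcp_rot: [2.997, 1.57, -2.985]
contact_force: [-2.3, -0.9, 0.1]
grip_width: 59.7
time: 14.88
tool_pos: [573.6, -56.9, 14.9]
tcp_rot: [2.941, 1.568, -3.041]
contact_force: [-5.6, -2.6, 2.5]
grip_width: 60.0
```

```bash
python3 -m crank '[{"dx":0,"dy":0,"dz":0.05,"spin":0},{"dx":0,"dy":0,"dz":0.1,"spin":0},{"dx":0,"dy":0,"dz":0.1,"spin":0}]'; python3 - <<'E'
from h import *
c=shot('wrist','w11.png')
for k in(c,shot('top')):
    T=T_tool(k['o']);d=T[:3,3]-[598,-49.3,0];print(k['o']['contact_force'].round(1),'feeder xy',d@[.9553,.2957,0],d@[-.2957,.9553,0])
E
```

```text
time: 15.13
tool_pos: [573.6, -56.8, 14.9]
tcp_rot: [2.919, 1.566, -3.063]
contact_force: [-11.0, -4.2, 5.1]
grip_width: 60.2
[-11.   -4.2   5.1] feeder xy -25.51253209965913 0.0837419640101725
[-11.4  -4.3   4.2] feeder xy -25.51225077013648 0.09151121344139816
```

View pics/w11.png

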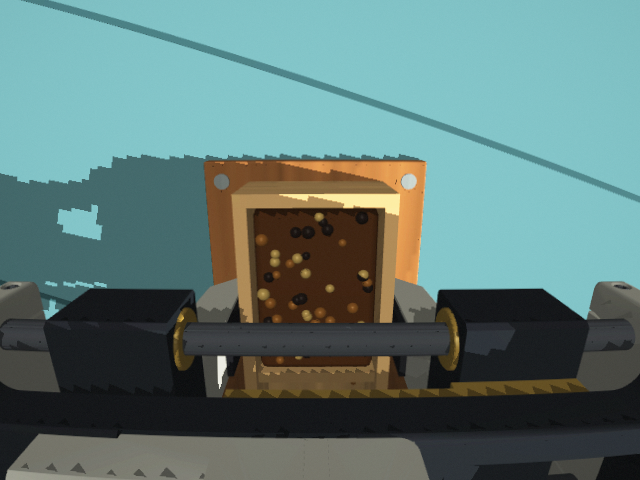

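```bash
python3 - <<'E'
from h import *
c=shot('wrist')
u=np.array([.9553,.2957,0]);v=np.array([-.2957,.9553,0]);M=np.array([598,-49.3,0])
for n,p,z in(('base',[(205,161.5),(424,160.5)],8),('traytop',[(233,195),(400,194.5)],44)):
    A=cast(c,p,z);print(n,[(round((a-M)@u,1),round((a-M)@v,1)) for a in A])
cv2.imwrite('pics/w11c.png',cv2.resize(c['frame'][150:220,195:435],None,fx=3.3,fy=3.3,interpolation=2))
E
```

```text
base [(np.float64(-87.2), np.float64(-48.9)), (np.float64(-87.6), np.float64(49.4))]
traytop [(np.float64(-78.0), np.float64(-28.9)), (np.float64(-78.2), np.float64(31.1))]
```

View pics/w11c.png

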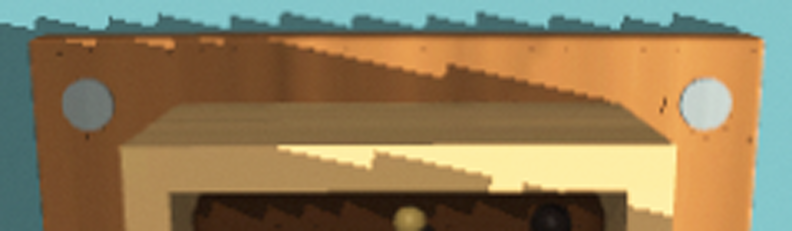

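```bash
python3 -m crank '[{"dx":0,"dy":0,"dz":-0.05,"spin":0},{"dx":0,"dy":0,"dz":-0.1,"spin":0},{"dx":0,"dy":0,"dz":-0.1,"spin":0},{"dx":0,"dy":0,"dz":-0.1,"spin":0},{"dx":0,"dy":0,"dz":-0.1,"spin":0},{"dx":0,"dy":0,"dz":-0.1,"spin":0},{"dx":0,"dy":0,"dz":-0.1,"spin":0}]' 100; python3 - <<'E'
from h import *
c=shot('wrist','w12.png');print(c['o']['grip_width'],c['o']['contact_force'])
E
```

```text
time: 15.87
tool_pos: [575.1, -56.4, 14.9]
tcp_rot: [-0.645, 1.57, -0.344]
contact_force: [-0.7, -0.4, 0.4]
grip_width: 91.7
91.6803441612124 [-0.7137612  -0.42763281  0.37909811]
```

View pics/w12.png

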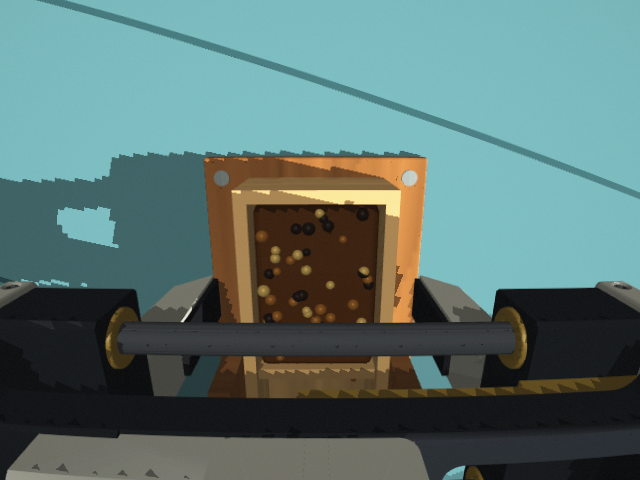

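Released, tray in place, fingers clear on both sides (inner faces near columns 215 and 415). Lifting away and checking.

```bash
python3 -m crank '[{"dx":-0.5,"dy":0,"dz":0,"spin":0},{"dx":-1.5,"dy":0,"dz":0,"spin":0},{"dx":-3.5,"dy":0,"dz":0,"spin":0},{"dx":-6,"dy":0,"dz":0,"spin":0},{"dx":-9,"dy":0,"dz":-1,"spin":0},{"dx":-12,"dy":0,"dz":-3,"spin":0},{"dx":-15,"dy":0,"dz":-6,"spin":0},{"dx":-17.5,"dy":0,"dz":-9,"spin":0},{"dx":-19.5,"dy":0,"dz":-11,"spin":0},{"dx":-20,"dy":0,"dz":-12,"spin":0},{"dx":-20,"dy":0,"dz":-12,"spin":0},{"dx":-20,"dy":0,"dz":-12,"spin":0}]' 100; python3 - <<'E'
from h import *
c=shot('wrist','w13.png');print(c['o']['contact_force']);shot('top','t13.png');shot('scene','s13.png')
E
```

```text
time: 16.92
tool_pos: [460.7, -92.1, 215.1]
tcp_rot: [-0.49, 1.569, -0.189]
contact_force: [0.3, -0.5, -1.0]
grip_width: 91.7
[ 0.2776765  -0.4513295  -1.02141789]
```

View pics/w13.png

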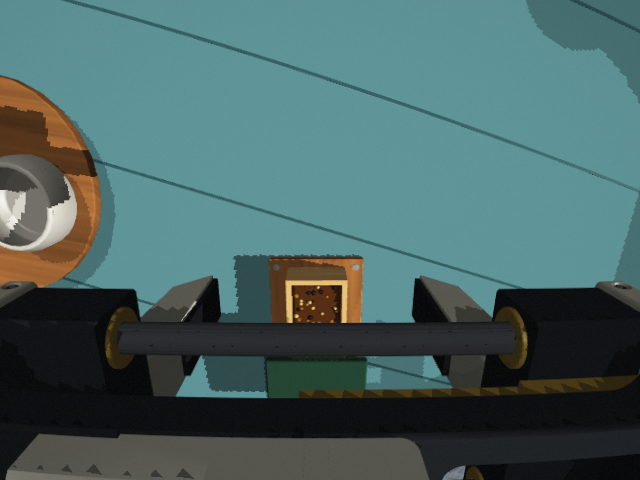

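View pics/s13.png

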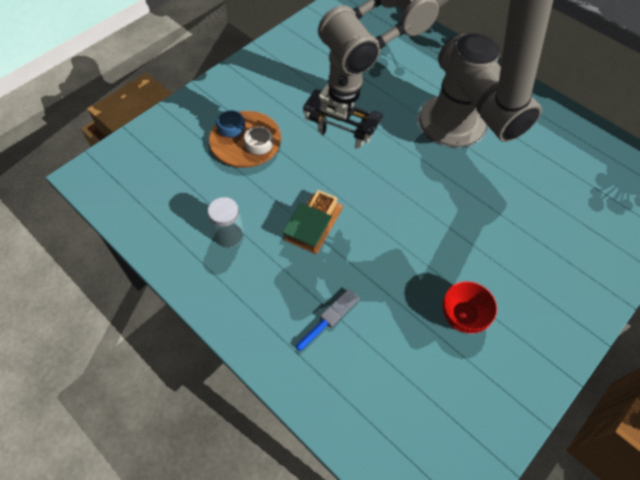

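View pics/t13.png

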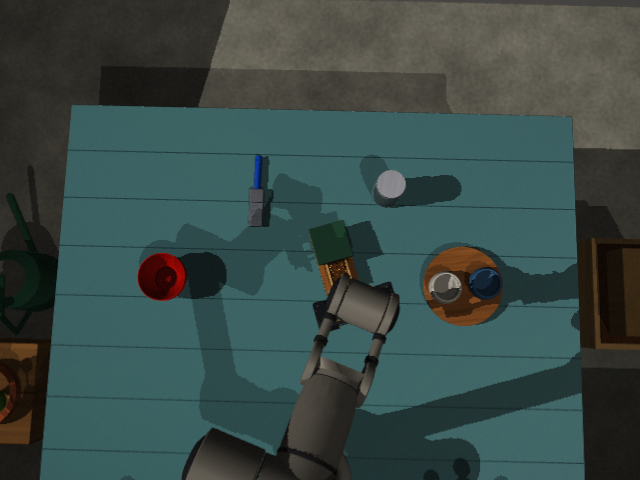

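```bash
python3 - <<'E'
from h import *
c=shot('wrist');u=np.array([.9553,.2957,0]);M=np.array([598,-49.3,0])
f=c['frame'];cv2.imwrite('pics/w14.png',cv2.resize(f[250:325,255:375],None,fx=6,fy=6,interpolation=2))
for p,z in(((316,257.5),8),((316,280),44)):print((cast(c,p,z)[0]-M)@u)
E
```

```text
-89.21727792607034
-78.9179953650991
```

View pics/w14.png

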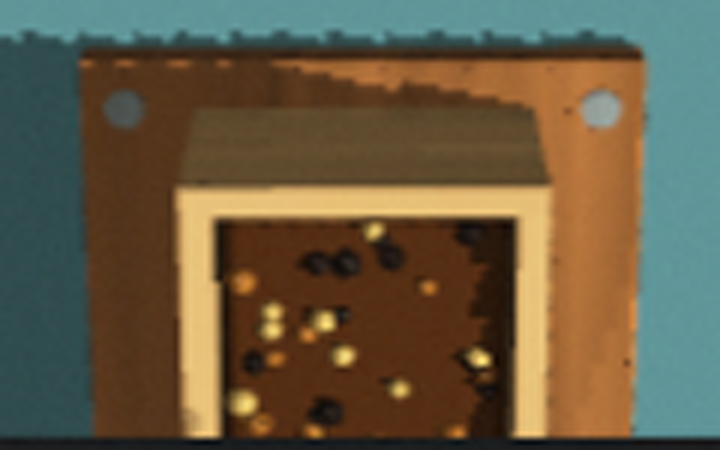

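```bash
python3 - <<'E'
from plant import bot
print(bot.close_job())
E
```

```text
the job is handed in; nothing more can be done
None
```

The tray is turned end for end and back in the house: the seed-cake end is outside and the bare end is under the roof. I drew it out in two grips, lifted it level, turned it half round and slid it in until it met the back wall. It stopped moving there, with about 12 N of push. I then let go, raised the arm clear and handed the job in at about 17 s of the 61 s allowed.

Last checks:
- **Position:** with the tray still gripped, its outer end measured 78.1 mm outside the mouth, against 78 mm for fully home. After release the reading was 78.9 mm, within measuring error, because the same picture put the board edge at 89.2 mm when it should be 87 mm. In an enlarged view the tray end and the board edge are about 9 mm apart, which is what fully home should give.
- **Disagreement:** at contact the gripper position read about 2 mm short of the value I expected. I put this down to the 2 mm camera calibration tolerance, since the tray had stopped firmly and its outer end measured home.
- **Bystanders:** by eye in the before and after pictures, the jar, bowls, brush, turntable and dishes have not moved.
- **Forces:** the highest wrist force I saw was about 12 N, and there was no contact after release.

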